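# Put the bench tools back on their own shadow mats

### The job

The block plane, the square and the adjustable wrench have been put back on one another's shadow mats, and the tape measure was left on the bench. Put each of the four tools flat on the mat that shows its own outline, covering it (square and wrench pointing the way the outline does), setting one aside on a free spot to make room: lay them down without dropping them, and never put one tool on top of another. Leave the glue bottle, the jar and the tin where they stand.

Things in the scene. Friction and masses are not known exactly. Their poses are not given: they have to be found in the camera images.
- plane: block plane on its sole, dark iron, aluminium lever cap, brass front knob; 160 mm long (x) with round ends, 50 wide (y), 43 high, about 0.65 kg. Origin: centre of the underside; x to the brass knob, z up. Grip it at the origin across its flat side cheeks (50 mm apart along y, 24 mm high, x = -56 to +48). Starts on the square's mat.
- square: steel engineer's square lying flat, an L, 124 (x) by 95 mm (y), about 0.36 kg. Dark stock 24 (x) by 95 (y) by 18 mm high, centred at x = -50, y = 0; bright blade 2 mm thick, z = 8 to 10, from the stock to x = +62, y = -47.5 to -21.5. Origin: underside, centre of the bounding rectangle; z up. Grip the stock across x at x = -50, y = +12. Starts on the wrench's mat.
- wrench: steel adjustable wrench lying flat, 154 mm long (x), 42 wide at the jaws, about 0.25 kg; handle 18 mm wide (y), 10 high, x = -77 to +18; head 12 high at +x. Origin: underside, on the handle's middle line at half the length; z up. Grip the handle across y at the origin. Starts on the plane's mat.
- tape: grey tape measure on its side, D-shaped, 63 mm (x; mouth at +x, its steel hook adds 6) by 58 (y), 32 high, about 0.2 kg. Origin: underside, centre of the round part; z up. Grip it at the origin across y (58 mm wide). Starts on the bare bench, at z = 0.
- mat_plane: flat black rubber mat, 180 x 120 x 3 mm, fixed to the bench, with the white life-size outline (3 mm larger all round) of the block plane (oblong with round ends) drawn on it. Origin: centre of the underside; x along the mat's length, z up. When the tool is home its frame lies over the mat's, same x and y, 3 mm up. At the start the wrench lies on it.
- mat_square: flat black rubber mat, 180 x 120 x 3 mm, fixed to the bench, with the white life-size outline (3 mm larger all round) of the square (an L) drawn on it. Origin: centre of the underside; x along the mat's length, z up. When the tool is home its frame lies over the mat's, same x and y, 3 mm up. At the start the plane lies on it.
- mat_wrench: flat black rubber mat, 180 x 120 x 3 mm, fixed to the bench, with the white life-size outline (3 mm larger all round) of the wrench (narrow handle, wide two-jawed head) drawn on it. Origin: centre of the underside; x along the mat's length, z up. When the tool is home its frame lies over the mat's, same x and y, 3 mm up. At the start the square lies on it.
- mat_tape: flat black rubber mat, 180 x 120 x 3 mm, fixed to the bench, with the white life-size outline (3 mm larger all round) of the tape measure (small D) drawn on it. Origin: centre of the underside; x along the mat's length, z up. When the tool is home its frame lies over the mat's, same x and y, 3 mm up. At the start it is empty.
- square_tip (a point): middle of the free end of the square's blade, at x = 62, y = -34.5, z = 9 mm of the square
- wrench_jaw (a point): between the tips of the wrench's jaws, at x = 74, y = 0, z = 6 mm of the wrench
- glue: white glue bottle with orange cap, 54 mm across, 150 mm high, standing on the bench; leave it. Origin: centre of the underside
- jar: amber glass jar with steel lid, 60 mm across, 75 mm high; leave it. Origin: centre of the underside
- tin: small steel tin with paper label, 68 mm across, 60 mm high; leave it. Origin: centre of the underside
Mind the look-alikes: they are no part of the job. Of the things shaped like the wrench, the steel one is meant.

How it is judged:
By the outcome, as a careful person would: the job done as asked, in the order asked, and still so for the second after the job is handed in, with the robot touching nothing.
It also fails if it takes over 128 s, if anything falls off the work surface, if the arm or the gripper's body presses on something with over 40 N, if the wrist force passes 120 N, or if a joint passes its speed limit or range.

### The arm

A 6-joint arm with a two-finger parallel gripper is mounted at the origin on the work surface. World frame = base frame: x ahead of the robot, y to its left, z up, the work surface at z = 0. Lengths are in m, angles in degrees, forces in N, time in s.
With the tool pointing down it reaches from about 0.325 to 0.85 m from the base axis. Payload 15.5 kg.
Tool frame: the origin (TCP) lies at the very end of the fingers, on their centre line; the grasp point (between the pads) lies arm.grip_depth behind it (arm.grip_depth is the distance from the TCP to the grasp point, in m); z points along the fingers, y is the line along which they close (so a half turn about z gives the same grasp; the last joint's range is limited). The gripper opens to 91 mm and grips with 3 to 60 N. Pads are 32 mm wide; open, the fingers measure 118 mm over their backs; the gripper's body (76 mm by 178 mm) begins 60 mm behind the grasp point.
Start: joints at [-80.415, 28.281, 77.091, -0, 74.628, -5.472], TCP at [0.162, -0.604, 0.214] pointing down, gripper open.
Joint ranges: [-166.48, 166.48], [-47.26, 123.95], [12.59, 153.08], [-70.14, 250.14], [6.76, 159.57], [-176.63, 176.63]. Speed limits (degrees/s): [108.29, 108.29, 147.25, 172.46, 172.46, 172.46].

### API

Orientations are given as a 3x3 rotation matrix whose columns are the frame's x, y, z axes.
In Python, from rig import arm gives the robot as it stands. Calls block until the motion is done:
- arm.move_to(position, orientation): joint-space move of the TCP to a pose.
- arm.move_l(position, orientation=None, feed=0.15): straight line of the TCP; orientation=None keeps the orientation; feed is the mean speed in m/s.
- arm.move_joints(angles): joint-space move.
- arm.grip(opening): finger opening in m; the grip force is fixed at half the most; returns when the fingers have stopped.
- arm.sleep(seconds).
- arm.solve_ik(position, orientation): joint angles nearest the present ones, or None.
- arm.snapshot(name): name is "scene" or "top" or "wrist"; returns the picture (384x512x3 uint8, red, green, blue); there is no depth.
- arm.get_calibration(name): a dict with "intrinsics" (3x3 intrinsics, pixels), "k1" (the pictures are not rectified: a ray, as slopes to the right and down, at radius r is drawn at 1 + k1 r^2 times it, then the intrinsics apply), "cam_to_world" (4x4, takes a point from camera to world coordinates). Camera axes: x right, y down, z forward; pixel columns grow to the right and rows downward; lengths in m; the calibration is good to about 2 mm. A picture is of the moment at which its call begins: read the wrist's pose just before it. get_calibration takes no time and is no camera call; for the wrist camera it gives the pose at the moment of the call.
A pose or a line that the arm cannot do raises arm.Unreachable and nothing moves.
- arm.sign_off(): hands the job in; it is judged then, once.
Readings, each from a call of its own:
- arm.current_t(): time.
- arm.current_joint_positions(): joint angles.
- arm.current_dq(): joint speeds.
- arm.current_tau(): joint torques, N m.
- arm.current_ee_pos(): TCP position.
- arm.current_tool_rot(): TCP orientation.
- arm.current_force(): force on the tool from outside, world axes, zero at the start.
- arm.current_torque(): the same for the moment, N m.
- arm.current_width(): finger opening in m.
- arm.current_grasp_force(): force on a finger pad.
Only numpy, scipy, OpenCV 4.12 (cv2) and the standard library are available. Lean on these libraries where they do the work, as an engineer would, in place of code of your own. Each camera call takes 0.05 s, during which the arm holds its last target. There are 200 camera calls.

## Working session

There is one attempt and no reset: what is moved stays moved. The work goes in short steps, each a Python script; the robot and the scene stay as the last script left them, time stands still between calls to the robot, and variables do not carry over. Pictures are saved under pics/ and viewed, at most 14 in all, crops included, and the job is handed in when it is done.

```bash
ls; mkdir -p pics; cat > h.py <<'E'
import numpy as np, cv2
from rig import arm
def save(im,name): cv2.imwrite(f'pics/{name}.png',im[:,:,::-1])
def ray(cal,uv,z):
    K=np.array(cal['intrinsics']);k1=cal['k1'];T=np.array(cal['cam_to_world'])
    uv=np.atleast_2d(np.asarray(uv,float))
    n=cv2.undistortPoints(uv.reshape(-1,1,2),K,np.array([k1,0,0,0,0.])).reshape(-1,2)
    d=np.c_[n,np.ones(len(n))]@T[:3,:3].T; o=T[:3,3]
    return o+d*((z-o[2])/d[:,2])[:,None]
def proj(cal,P):
    K=np.array(cal['intrinsics']);T=np.linalg.inv(np.array(cal['cam_to_world']))
    P=np.atleast_2d(P).astype(float)
    return cv2.projectPoints(P,cv2.Rodrigues(T[:3,:3])[0],T[:3,3],K,np.array([cal['k1'],0,0,0,0.]))[0].reshape(-1,2)
def down(a):  # a: world angle (deg) of tool y (closing) axis
    a=np.radians(a); y=np.array([np.cos(a),np.sin(a),0]); z=np.array([0,0,-1.]); return np.c_[np.cross(y,z),y,z]
E
python3 - <<'E'
from h import *
for n in ('scene','top','wrist'):
    im=arm.snapshot(n); np.save(f'pics/{n}0.npy',im); c=arm.get_calibration(n); np.save(f'pics/{n}0c.npy',c,allow_pickle=True)
    print(n,c['k1'],np.round(c['intrinsics'],1).tolist(),np.round(c['cam_to_world'],3).tolist())
    save(im,n+'0')
im=np.load('pics/top0.npy'); save(cv2.resize(im,(800,600),interpolation=cv2.INTER_CUBIC),'top0b')
print(arm.grip_depth,arm.current_t(),arm.current_width())
E
```

```text
pics
scene -0.042035658413219754 [[365.2, 0.0, 253.1], [0.0, 365.2, 188.0], [0.0, 0.0, 1.0]] [[-0.72, 0.453, -0.525, 1.167], [0.694, 0.477, -0.54, 0.747], [0.006, -0.753, -0.658, 0.796], [0.0, 0.0, 0.0, 1.0]]
top 0.015651030670812683 [[483.6, 0.0, 253.3], [0.0, 483.6, 186.1], [0.0, 0.0, 1.0]] [[0.007, -0.999, 0.042, 0.49], [-1.0, -0.007, 0.017, 0.089], [-0.016, -0.042, -0.999, 1.663], [0.0, 0.0, 0.0, 1.0]]
wrist -0.012561989491371535 [[303.0, 0.0, 255.3], [0.0, 303.0, 191.3], [0.0, 0.0, 1.0]] [[0.261, -0.926, -0.272, 0.24], [-0.965, -0.25, -0.073, -0.582], [-0.0, 0.281, -0.96, 0.384], [0.0, 0.0, 0.0, 1.0]]
0.0188 0.15 0.09116795123648687
```

View pics/top0b.png

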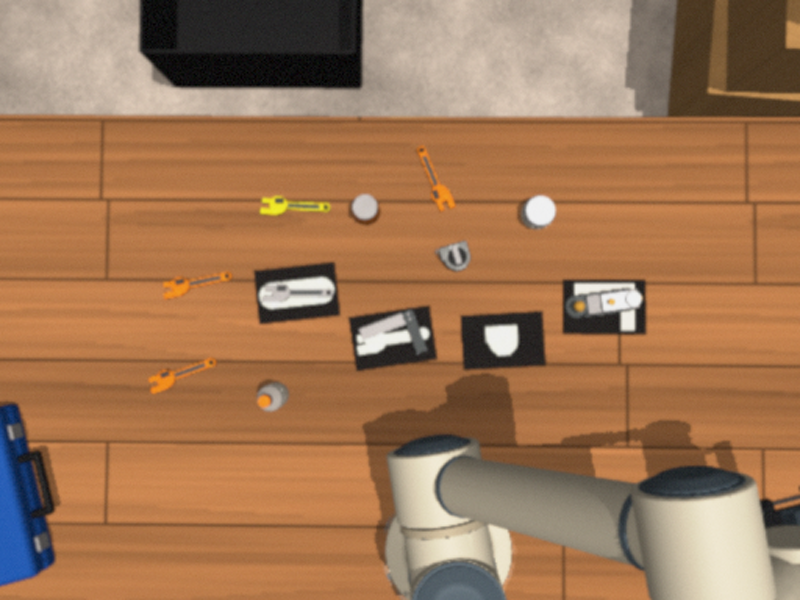

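View pics/scene0.png

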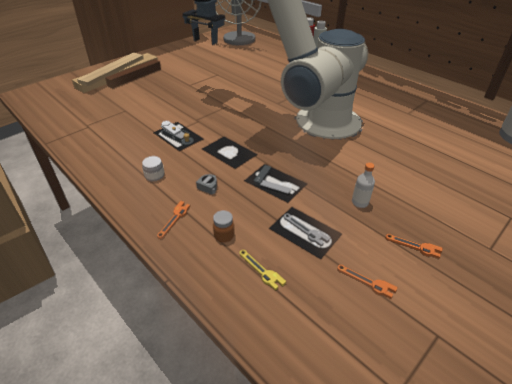

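The top view (800×600 scale) shows the wrench on the plane mat at (297,293), the square on the wrench mat at (392,338), the empty tape mat at (503,340), the plane on the square mat at (604,306) and the tape at (455,256). The orange and yellow wrenches are look-alikes. The scene view agrees. Next I'll take rough positions from the top view and closer wrist views.

```bash
python3 - <<'E'
from h import *
c=np.load('pics/top0c.npy',allow_pickle=True).item()
s=512/800
pts=dict(mp=(297,293),mw=(392,338),mt=(503,340),ms=(604,306),tape=(455,256),jar=(364,210),tin=(539,212),glue=(275,398),or1=(435,178),yel=(295,205),tabletop=(400,118))
for k,v in pts.items(): print(k,ray(c,np.array(v)*s,0.0)[0].round(3)[:2])
ims=[]
for i,(x,y) in enumerate([(0.50,0.20),(0.48,-0.22)]):
    arm.move_to([x,y,0.27],down(90 if i==0 else 90)); 
    cc=arm.get_calibration('wrist'); im=arm.snapshot('wrist'); np.save(f'pics/w{i}.npy',im); np.save(f'pics/w{i}c.npy',cc,allow_pickle=True); save(im,f'w{i}'); ims.append(im)
    print(arm.current_joint_positions(), np.round(cc['cam_to_world'],3).tolist())
save(cv2.resize(np.vstack(ims),None,fx=.78,fy=.78,interpolation=cv2.INTER_AREA),'w01')
print(arm.current_t())
E
```

```text
mp [0.553 0.335]
mw [0.456 0.125]
mt [ 0.453 -0.119]
ms [ 0.529 -0.339]
tape [ 0.637 -0.013]
jar [0.738 0.189]
tin [ 0.736 -0.197]
glue [0.322 0.38 ]
or1 [0.81  0.032]
yel [0.749 0.342]
tabletop [0.944 0.111]
[ 1.53919684e+01  1.82525959e+01  8.46526167e+01 -4.41285175e-03
  7.70984822e+01 -7.45466906e+01] [[0.0, 0.96, 0.281, 0.421], [1.0, -0.0, -0.001, 0.2], [-0.001, 0.281, -0.96, 0.441], [0.0, 0.0, 0.0, 1.0]]
[-3.10044925e+01  1.73398237e+01  8.60285587e+01  9.23632233e-03
  7.66287919e+01 -1.21074553e+02] [[-0.002, 0.96, 0.281, 0.401], [1.0, 0.002, 0.0, -0.219], [-0.0, 0.281, -0.96, 0.441], [0.0, 0.0, 0.0, 1.0]]
4.8583
```

View pics/w0.png

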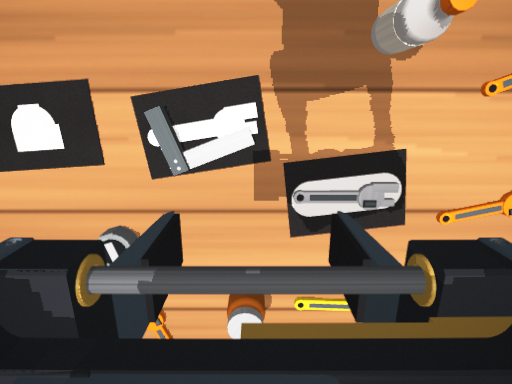

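View pics/w1.png

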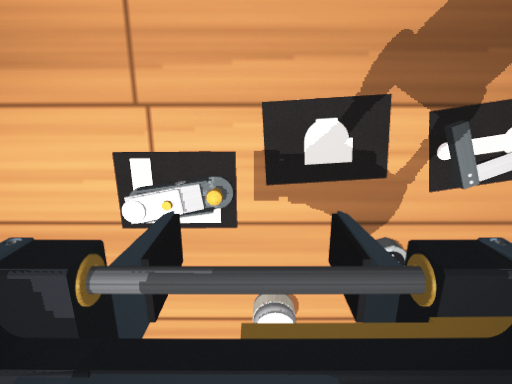

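w0 shows the tape mat at left, the wrench mat at (200,125) with the square on it (the outline head points right, +y), and the plane mat at (345,190) with the wrench. w1 shows the square mat at (175,190) with the plane, and the tape mat at (327,140). Next: rectified crops at z = 3 mm, plus mat corners.

```bash
cat >> h.py <<'E'
def ortho(im,cal,cx,cy,z,hx=.08,hy=.11,s=2000):
    "rows: +x down, cols: +y right, s px/m, (cx,cy) centre"
    xs=cx-hx+(np.arange(int(2*hx*s))+.5)/s; ys=cy-hy+(np.arange(int(2*hy*s))+.5)/s
    X,Y=np.meshgrid(xs,ys,indexing='ij')
    m=proj(cal,np.c_[X.ravel(),Y.ravel(),np.full(X.size,z)]).astype(np.float32).reshape(X.shape+(2,))
    return cv2.remap(im,m[...,0],m[...,1],cv2.INTER_LINEAR)
def load(n): return np.load(f'pics/{n}.npy'),np.load(f'pics/{n}c.npy',allow_pickle=True).item()
def matfit(im,cal,cx,cy,z=.003,th=60):
    p=proj(cal,[cx,cy,z])[0]
    g=(im.max(2)<th).astype(np.uint8); g[228:]=0
    g=cv2.morphologyEx(g,cv2.MORPH_OPEN,np.ones((3,3)))
    cs=cv2.findContours(g,cv2.RETR_EXTERNAL,cv2.CHAIN_APPROX_NONE)[0]
    d=[(abs(cv2.pointPolygonTest(c,tuple(map(float,p)),True)) if cv2.pointPolygonTest(c,tuple(map(float,p)),True)<0 else 0,-cv2.contourArea(c),i) for i,c in enumerate(cs) if cv2.contourArea(c)>1500]
    c=cs[min(d)[2]]
    P=ray(cal,c.reshape(-1,2),z)[:,:2]
    r=cv2.minAreaRect((P*1000).astype(np.float32)); b=cv2.boxPoints(r)
    e=b[1]-b[0]; f=b[2]-b[1]; l=e if np.hypot(*e)>np.hypot(*f) else f
    a=np.degrees(np.arctan2(l[1],l[0]))%180
    return np.array(r[0])/1000,sorted(r[1]),a
E
python3 - <<'E'
from h import *
G={'mp':(.553,.335,'w0'),'mw':(.456,.125,'w0'),'mt':(.453,-.119,'w1'),'ms':(.529,-.339,'w1')}
o=[]
for k,(x,y,n) in G.items():
    im,c=load(n); r=matfit(im,c,x,y); print(k,r)
    q=ortho(im,c,x,y,.003,.07,.1)
    o.append(cv2.putText(np.ascontiguousarray(q),k,(5,25),0,.8,(0,255,0),2))
save(np.vstack([np.hstack(o[:2]),np.hstack(o[2:])]),'ortho')
E
```

```text
mp (array([0.55365314, 0.33632391]), [117.63394927978516, 178.4519500732422], np.float32(96.783806))
mw (array([0.45691534, 0.12459558]), [118.28482055664062, 178.07461547851562], np.float32(98.80585))
mt (array([ 0.45352246, -0.11725527]), [118.32218170166016, 178.1895751953125], np.float32(93.724754))
ms (array([ 0.52884082, -0.3371976 ]), [117.71124267578125, 177.25831604003906], np.float32(90.15365))
```

View pics/ortho.png

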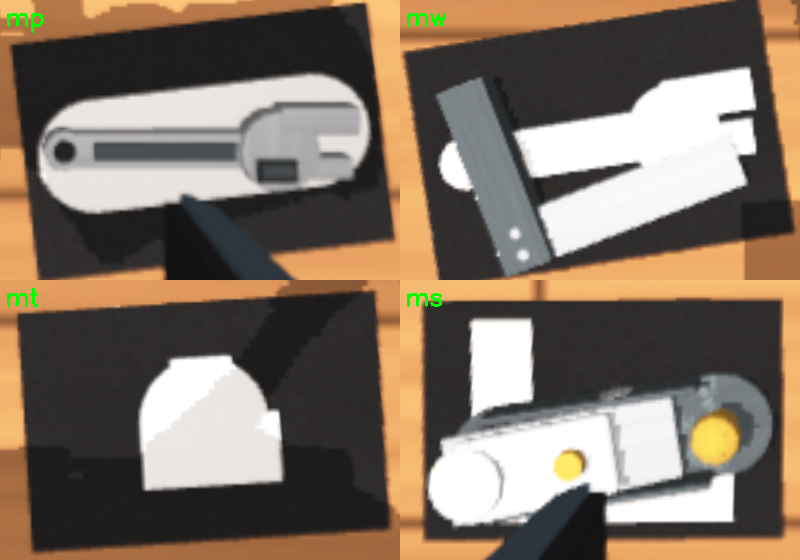

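The rectified crops show all the mats cleanly, with long axes at 96.8°, 98.8°, 93.7° and 90.2°. The wrench outline head points +y. The square outline has its stock at the −y end. The tape outline has its hook at +y. So every mat's x axis is about +y. Next I'll look closer at the wrench and the tape.

```bash
cat >> h.py <<'E'
def look(n,x,y,z=.2,a=90,off=.045):
    R=down(a); p=np.array([x,y,z])-off*np.r_[0,0,0]; 
    o=np.array([np.cos(np.radians(a-90)),np.sin(np.radians(a-90)),0])*off
    arm.move_to(p+o,R); arm.sleep(.15)
    cc=arm.get_calibration('wrist'); im=arm.snapshot('wrist'); np.save(f'pics/{n}.npy',im); np.save(f'pics/{n}c.npy',cc,allow_pickle=True); return im,cc
E
python3 - <<'E'
from h import *
im1,c1=look('tape1',.637,-.013); im2,c2=look('wr1',.553,.336)
print(matfit(im2,c2,.553,.336),arm.current_t())
a=ortho(im1,c1,.637,-.013,.032,.05,.05,3000); b=ortho(im2,c2,.5537,.3363,.0125,.05,.09,3000)
b=np.vstack([b]); 
cv=np.zeros((600,540,3),np.uint8); cv[:300,:300]=a; cv[300:600]=b; save(cv,'tw1')
E
```

```text
(array([0.55452771, 0.33668225]), [118.90524291992188, 178.51303100585938], np.float32(96.76144)) 7.75
```

View pics/tw1.png

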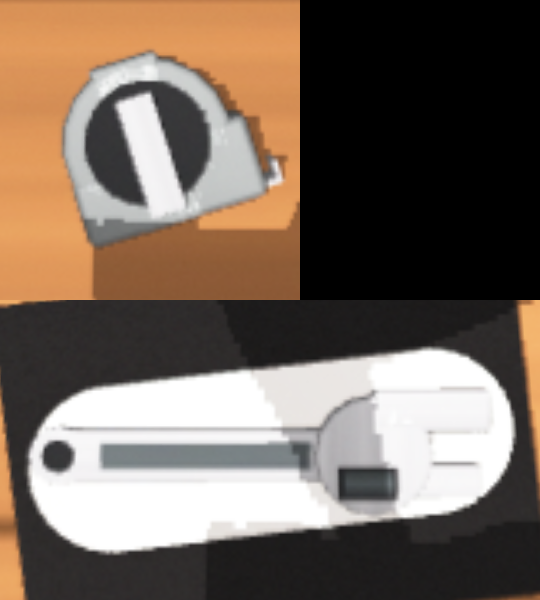

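The tape's centre is near crop pixel (148,143), with its x axis about 17° past +y (near 107°). The wrench handle's middle line is at row 455, tail at col 30, jaw at col 492, so it lies along +y at about (0.555, 0.333). I'll set the wrench aside at (0.62, 0.13), then refine the tape fit with a mask.

```bash
cat >> h.py <<'E'
def pick(x,y,a,z,op,hi=.15):
    R=down(a); arm.grip(op) ; arm.move_to([x,y,hi],R); arm.move_l([x,y,z+.03],R,feed=.2); arm.move_l([x,y,z],R,feed=.06)
    arm.grip(0.0); arm.sleep(.1); w=arm.current_width(); print('width',w,'F',arm.current_grasp_force(),'t',arm.current_t())
    arm.move_l([x,y,hi],R,feed=.15); print('lifted',arm.current_width(),arm.current_force())
def place(x,y,a,z,op,hi=.15):
    R=down(a); arm.move_to([x,y,hi],R); arm.move_l([x,y,z+.03],R,feed=.15); arm.move_l([x,y,z],R,feed=.03); arm.sleep(.2)
    print('placed F',arm.current_force(),arm.current_ee_pos()); arm.grip(op); arm.sleep(.1); arm.move_l([x,y,hi],R,feed=.2); print('t',arm.current_t())
E
python3 - <<'E'
from h import *
im,c=load('tape1')
o=ortho(im,c,.637,-.013,.032,.05,.05,3000)
hsv=cv2.cvtColor(o,cv2.COLOR_RGB2HSV)
m=((hsv[...,1]<70)|(hsv[...,2]<60)).astype(np.uint8); m[:, 262:]*=0 if False else 1
cs=max(cv2.findContours(cv2.morphologyEx(m,cv2.MORPH_OPEN,np.ones((15,15))),0,1)[0],key=cv2.contourArea)
r=cv2.minAreaRect(cs); print('tape rect',r, cv2.contourArea(cs)/9)
pick(.5554,.3333,0.5,.006,.05)
place(.62,.13,8.8,.0035,.045)
look('wr2',.62,.13,.19)
im,c=load('wr2'); save(ortho(im,c,.62,.13,.0115,.06,.1,3500),'wr2o')
E
```

```text
tape rect ((157.72372436523438, 138.69595336914062), (172.58917236328125, 193.39779663085938), 72.18110656738281) 3011.5
width 0.01760330944519373 F 29.99395787715912 t 12.05
lifted 0.017607717621422266 [ 0.38616983  0.72599438 -2.97812272]
placed F [-0.22599092 -0.59101369 -2.91298243] [0.62010644 0.1300063  0.00365847]
t 17.875
```

View pics/wr2o.png

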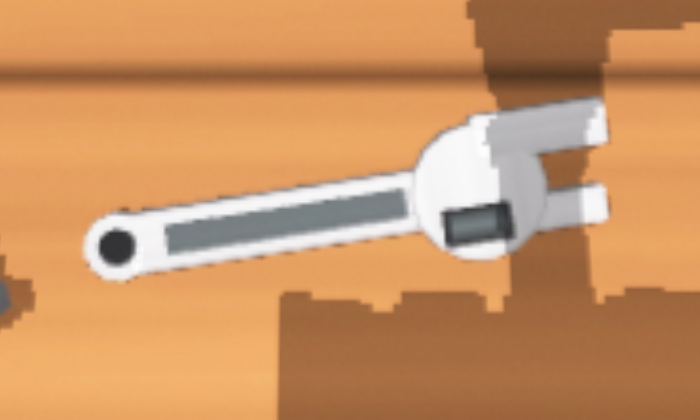

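The wrench lies on bare wood at the spot I meant, tail at (83,248) and jaw tip at about (608,165), angle 98.9°. Now the tape goes home, then I look at the plane.

```bash
python3 - <<'E'
from h import *
pick(.6343,-.0135,17.8,.004,.085)
place(.4535,-.1173,3.7,.0068,.08)
im,c=look('pl1',.50,-.28,.24,off=.06)
print(matfit(im,c,.529,-.338),matfit(im,c,.4535,-.1173))
a=ortho(im,c,.529,-.3375,.033,.06,.1,3000);b=ortho(im,c,.4535,-.1173,.035,.05,.05,3000)
cv=np.zeros((600,600,3),np.uint8); cv[:a.shape[0],:a.shape[1]]=a; cv[360:]=np.pad(b,((0,0),(0,300),(0,0)))[:240]
save(cv,'pl1o'); print(arm.current_t())
E
```

```text
width 0.05784890723511312 F 29.994053710252047 t 23.2
lifted 0.05800982018423618 [-0.24374694 -0.2202349  -2.50729505]
placed F [-2.48145362 -0.58286192  9.85897307] [ 0.4533125  -0.11726057  0.00708174]
t 28.925
(array([ 0.52889929, -0.33714752]), [118.10582733154297, 179.05203247070312], np.float32(90.035355)) (array([ 0.4537355 , -0.11690744]), [118.96548461914062, 178.9403533935547], np.float32(93.68897))
30.675
```

View pics/pl1o.png

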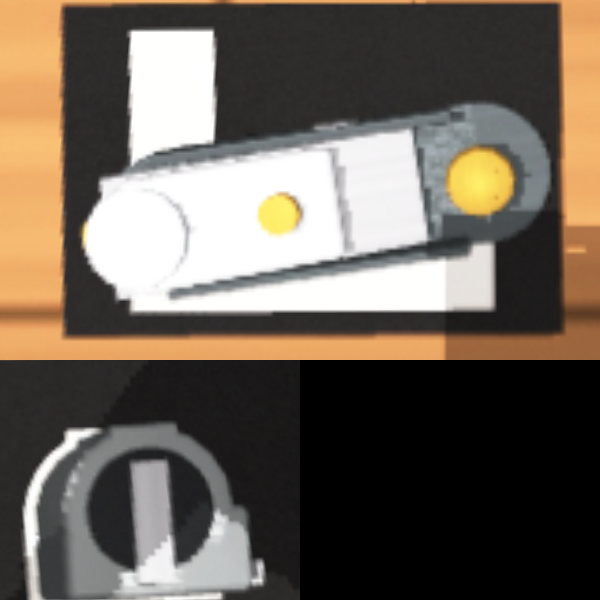

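The tape sits home: its disc is centred at the crop's centre and the apparent offset of the outline is parallax. The plane lies at about 8.5° past +y with the knob at +y. I'll rectify at nose height and at cheek-top height to get its x position and yaw.

```bash
python3 - <<'E'
from h import *
im,c=load('pl1')
a=ortho(im,c,.529,-.3375,.010,.035,.1,4000);b=ortho(im,c,.529,-.3375,.027,.035,.1,4000)
save(np.vstack([a,b]),'pl2o'); print(c['cam_to_world'][:3,3],arm.current_ee_pos())
E
```

```text
[ 0.48075947 -0.27896618  0.41064667] [ 0.55987992 -0.27968659  0.23984954]
```

View pics/pl2o.png

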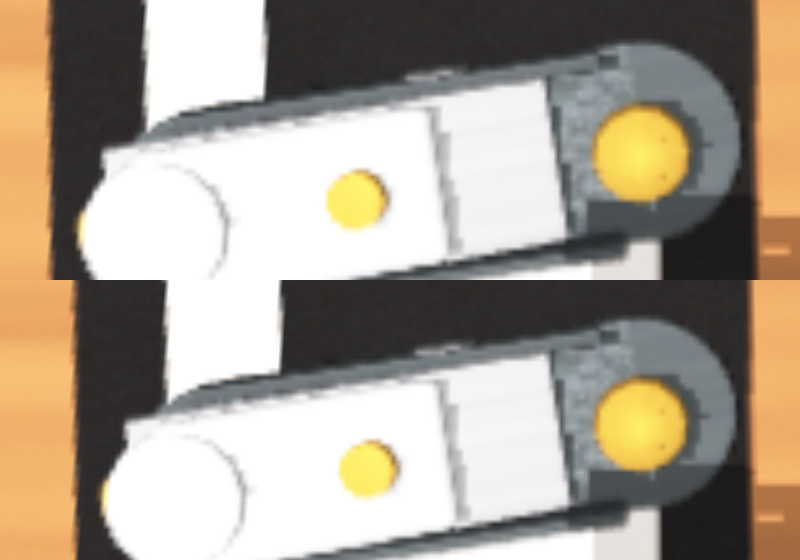

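At z = 10 mm the nose circle is centred at (642,141) with a 198 px diameter (50 mm, which fits). The cheeks run at about 9°. So the plane's origin is about (0.538, −0.331) and its angle about 99°. Moving it home, then looking at the plane mat and the square.

```bash
python3 - <<'E'
from h import *
pick(.538,-.3313,9,.007,.08)
place(.5541,.3365,6.77,.0072,.075)
im,c=look('sq1',.50,.23,.24,off=.06)
print(matfit(im,c,.4565,.125),matfit(im,c,.554,.336))
b=ortho(im,c,.4565,.125,.016,.065,.1,2300);a=ortho(im,c,.5541,.3365,.003,.065,.1,2300)
save(np.vstack([a,b]),'sq1o'); print(arm.current_t())
E
```

```text
width 0.049506763907606464 F 29.965260922908783 t 34.175
lifted 0.049601351244325353 [-0.36575898  0.63307254 -6.13562282]
placed F [-0.54429327 -1.1171113  -5.6689741 ] [0.55420669 0.33654483 0.00725597]
t 41.4417
(array([0.45733929, 0.12454079]), [118.13602447509766, 178.04888916015625], np.float32(98.89102)) (array([0.55418445, 0.33613177]), [118.67333984375, 178.31179809570312], np.float32(96.659424))
43.1333
```

View pics/sq1o.png

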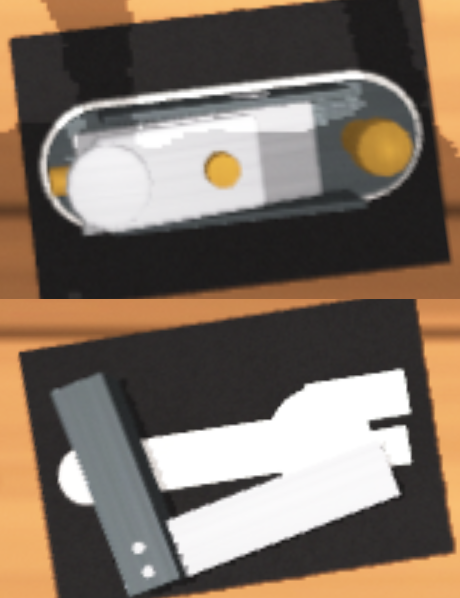

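The plane lies inside its outline with an even white rim. The square's stock runs from (76,381) to (158,586), with its blade going right. I'll fit the stock by grey mask at its top height (21 mm).

```bash
python3 - <<'E'
from h import *
im,c=load('sq1')
o=ortho(im,c,.4565,.125,.021,.08,.1,4000); g=o.max(2); s=cv2.cvtColor(o,cv2.COLOR_RGB2HSV)[...,1]
m=((g>75)&(g<190)&(s<80)).astype(np.uint8); m=cv2.morphologyEx(m,cv2.MORPH_OPEN,np.ones((25,25)))
cs=sorted(cv2.findContours(m,0,1)[0],key=cv2.contourArea)[-2:]
for k in cs:
    r=cv2.minAreaRect(k); print(r,cv2.contourArea(k)/16, 'world',.4565+(r[0][1]+.5-320)/4000,.125+(r[0][0]+.5-400)/4000)
w=((g>200)&(s<60)).astype(np.uint8)
E
```

```text
((207.09005737304688, 382.7830810546875), (381.67645263671875, 98.54637145996094), 68.9136962890625) 2160.0 world 0.4723207702636719 0.07689751434326172
```

```bash
python3 - <<'E'
from h import *
pick(.4611,.0726,111.1,.0065,.055)
place(.5170,-.3872,90.1,.0065,.05)
im,c=look('sq2',.529,-.337,.22,off=.06)
print(matfit(im,c,.529,-.337))
im2,c2=look('mw2',.53,.10,.24,off=.06)
print(matfit(im2,c2,.4565,.125),arm.current_t())
a=ortho(im,c,.5289,-.3372,.003,.065,.1,2300);b=ortho(im2,c2,.62,.13,.0115,.065,.1,2300)
save(np.vstack([a,b]),'sq2o')
E
```

```text
width 0.02387323087563771 F 30.0003844499588 t 46.5333
lifted 0.02372400108181103 [ 0.24981144 -0.12154353 -2.69936662]
placed F [-3.38709281  2.35789115  4.33230783] [ 0.51689409 -0.38711069  0.00665516]
t 53.1417
(array([ 0.52888605, -0.33790091]), [116.48351287841797, 178.662353515625], np.float32(90.0229))
(array([0.45742612, 0.12411563]), [118.53194427490234, 178.4083709716797], np.float32(98.77727)) 55.675
```

View pics/sq2o.png

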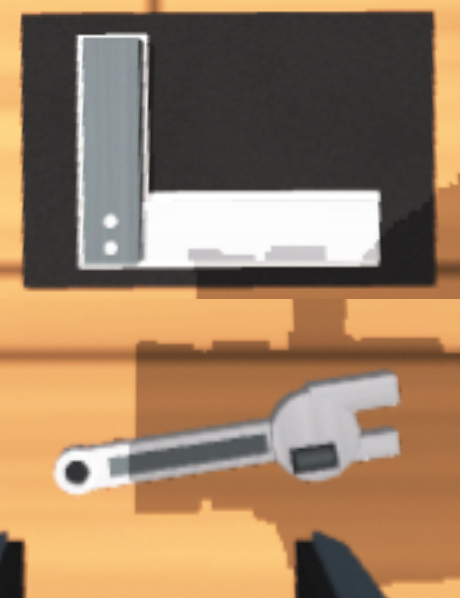

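The square sits in its L with an even rim. The wrench is still where I set it down, and the wrench mat is clear. Last move.

```bash
python3 - <<'E'
from h import *
pick(.6202,.1293,8.9,.0035,.05)
place(.4573,.1243,8.82,.0065,.045)
im,c=look('mw3',.4573,.1243,.22,off=.06)
im2,c2=look('mt3',.4535,-.1171,.22,off=.06)
a=ortho(im,c,.4573,.1243,.003,.065,.1,2300);b=ortho(im2,c2,.4535,-.1171,.003,.065,.1,2300)
save(np.vstack([a,b]),'fin'); print(arm.current_t())
E
```

```text
width 0.017196925473983535 F 29.998803734779358 t 59.325
lifted 0.01756842087318487 [ 0.50657666  0.56226315 -2.89927481]
placed F [-3.1602192  -1.05544691  5.79212488] [0.45712643 0.12426656 0.00659559]
t 64.9667
67.6667
```

View pics/fin.png

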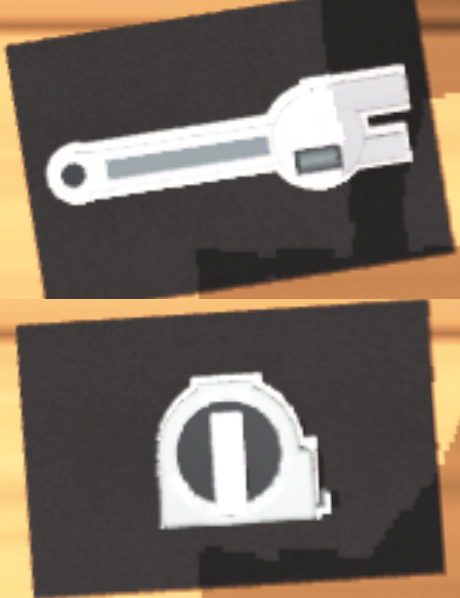

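The wrench covers its outline with its head to the right, and the tape covers its D, both with even rims. Everything is home, so I'm handing in.

```bash
python3 -c "
from rig import arm
print(arm.sign_off())"
```

```text
the job is handed in; nothing more can be done
None
```

I put all four tools flat on their own mats, each covering its outline with the square and wrench pointing the right way, and handed the job in at about 68 s of robot time; the glue bottle, jar and tin were not touched.

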